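# Prime the laboratory pump

## Task

Start priming the blue laboratory pump with its controls: first press the raised, black-barred end of the white rocker so that it tips right over to on, then press the yellow key fully down (it stays down), and last press the green key fully down and keep holding it down, finishing the program while your fingertips still hold it. Do not press the red key, and keep to that order. It is all pushing with the closed fingertips: pick nothing up, and leave the jars, bottles, beaker, screwdriver and tubes around the pump where they are.

Things in the scene. Friction and masses are not known exactly. Their poses are not given: they have to be found in the camera images.
- pump: Desktop pump, blue box with cream top and faces, 220 (x) x 300 (y) x 95 mm high, fixed to the bench; a clear round pump head sticks out 36 mm from its +x face. Origin: centre of its underside. All controls are on its flat, level top and are pressed straight down; with the gripper open the fingers would span neighbouring keys.
- rocker_station: black 56 x 56 x 6 mm plinth, fixed on the pump's top, carrying the white rocker. Origin: centre of the plinth's underside, at the height of the pump's top (95 mm above the bench); axes parallel to the pump's. The four plinths stand in a 2 x 2 grid, 84 mm centre to centre; which stands where changes from run to run.
- yellow_station: black 56 x 56 x 6 mm plinth, fixed on the pump's top, carrying the yellow key. Origin: centre of the plinth's underside, at the height of the pump's top (95 mm above the bench); axes parallel to the pump's. The four plinths stand in a 2 x 2 grid, 84 mm centre to centre; which stands where changes from run to run.
- green_station: black 56 x 56 x 6 mm plinth, fixed on the pump's top, carrying the green key. Origin: centre of the plinth's underside, at the height of the pump's top (95 mm above the bench); axes parallel to the pump's. The four plinths stand in a 2 x 2 grid, 84 mm centre to centre; which stands where changes from run to run.
- red_station: black 56 x 56 x 6 mm plinth, fixed on the pump's top, carrying the red key. Origin: centre of the plinth's underside, at the height of the pump's top (95 mm above the bench); axes parallel to the pump's. The four plinths stand in a 2 x 2 grid, 84 mm centre to centre; which stands where changes from run to run.
- rocker (a joint): White rocker, a shallow V of two flat wings, 51 (station's x) x 28 x 8 mm, on a pivot along y, 8 mm above the pump's top. -0.22 rad: off (starts within 0.04 of it), the +x end with a black bar is raised; +0.22: fully on, that wing lies level on its stop, 12 mm above the pump's top, the other end raised to 22 mm. No spring: dry friction (3.5 N at the bar) keeps it where it is left.
- rocker_on_end (a point): Middle of the black bar on the rocker's upper face, about 17 mm from the pivot towards +x; moves with the rocker, from about 19 mm above the pump's top when off (the end's edge then stands at 22 mm) to 12 mm when on. Place to press.
- yellow_key (a joint): Round yellow key cap, 30 mm across; its flat top stands 18 mm above the pump's top (12 mm above its plinth) when up and 11 mm when fully down. 0: up (starts at 0 to 0.001); 0.007 m: fully down on its stop. No spring: about 4 N of dry friction, it stays where it is left.
- yellow_top (a point): Centre of the top of the yellow key; moves with it.
- green_key (a joint): Round green key cap, 30 mm across; its flat top stands 18 mm above the pump's top (12 mm above its plinth) when up and 11 mm when fully down. 0: up; 0.007 m: fully down on its stop. Spring return: 1.8 N starts it, 6 N holds it fully down; it comes up when released.
- green_top (a point): Centre of the top of the green key; moves with it.
- red_key (a joint): Round red key cap, 30 mm across; its flat top stands 18 mm above the pump's top (12 mm above its plinth) when up and 11 mm when fully down. Stop key, not to be pressed. 0: up; 0.007 m: fully down. Same spring as the green key.
- red_top (a point): Centre of the top of the red key.
- small_jar: Bystander standing loose on the pump's top beside the controls: amber jar with blue cap, 32 mm across, 42 mm high. Origin: centre of its underside, like all bystanders.
- white_jar: Bystander on the bench on the pump's +y side: white jar with red cap, 72 mm across, 110 mm high.
- screwdriver: Bystander lying on the bench on the pump's -y side: green handle 100 x 22 x 20 mm, steel shank 100 mm, along its x. Origin: at the bench, below the joint of handle and shank.
- beaker: Bystander on the bench beyond the pump's +x face: glass beaker, 68 mm across, 85 mm high.
- tube_bundle: Bystander on the bench beyond the pump's +x face: bundle of five blue tubes, 100 x 75 x 47 mm.
- flask: Bystander on the left of the bench: big clear bottle with dark stopper, 90 mm across, 160 mm high.
- wash_bottle: Bystander on the right of the bench: white bottle with blue cap, 60 mm across, 150 mm high.

How it is judged (in metres and radians):
On the way, in this order (a step that is already met when the one before it is completed fails the run):
1. the rocker is tipped over to on (value of joint rocker above 0.16 rad), for 0.1 s.
2. the yellow key is fully down (value of joint yellow_key above 0.0055 m), for 0.1 s.
3. the green key is pressed fully down by the fingers (value of joint green_key above 0.0055 m and contact force between the fingers and green_station above 1 N), for 0.2 s.
At the end, for the whole second after the job is handed in: The rocker is on (above 0.16 rad), the yellow key is down (at least 5.5 of its 7 mm), the green key is held down (at least 5.5 of its 7 mm) by the fingers, which press on it with more than 1 N, and the red key is up (less than 2 mm down) (all of step 3 and value of joint rocker above 0.16 rad and value of joint yellow_key above 0.0055 m and value of joint red_key below 0.002 m); the arm keeps its last pose, push and grip.
It fails at once if the yellow key is pressed before the rocker is on (value of joint yellow_key above 0.003 m and value of joint rocker below 0.1 rad).
It fails at once if the green key is pressed before the yellow key is down (value of joint green_key above 0.003 m and value of joint yellow_key below 0.0045 m).
It fails at once if the red key is pressed (value of joint red_key above 0.002 m).
It fails at once if a bystander is moved or lifted by more than 15 mm (distance of any of small_jar, white_jar, screwdriver, beaker, tube_bundle, flask, wash_bottle from where it was at the start of the episode above 0.015 m).
It also fails if it takes over 42 s, if anything falls off the work surface, if the arm or the gripper's body presses on something with over 40 N, if the wrist force passes 120 N, or if a joint passes its speed limit or range.

## Robot

A 7-joint arm with a two-finger parallel gripper is mounted at the origin on the work surface. World frame = base frame: x ahead of the robot, y to its left, z up, the work surface at z = 0. Lengths are in mm, angles in rad, forces in N, time in s.
With the tool pointing down it reaches from about 400 to 850 mm from the base axis. Payload 10.4 kg.
Tool frame: the origin (TCP) lies midway between the tips of the shut fingers; the grasp point (between the pads) lies 19 mm behind it (manip.grasp_offset is the distance from the TCP to the grasp point, in mm); z points along the fingers, y is the line along which they close (so a half turn about z gives the same grasp; the last joint's range is limited). The gripper opens to 87 mm and grips with 3 to 60 N. Pads are 19 mm wide; open, the fingers measure 117 mm over their backs; the gripper's body (75 mm by 190 mm) begins 51 mm behind the grasp point.
Start: joints at [-1.265, 0.332, -0.065, 1.46, 0.022, 1.35, -0.088], TCP at [201.805, 591.546, 222.576] pointing down, gripper open.
Joint ranges: [-2.6, 2.6], [-0.5, 2.12], [-1.47, 1.34], [0.16, 2.42], [-1.27, 4.41], [0.06, 2.06], [-2.6, 2.6]. Speed limits (rad/s): [2.22, 2.22, 2.79, 2.79, 3.14, 3.14, 3.14].

## Interface

Orientations are given as a unit quaternion [w, x, y, z].
In Python, from cell import manip, viewer gives the robot as it stands.
- The arm moves only by the shell command python3 -m jog 'ROWS' [FORCE]. ROWS is JSON, a list that holds one entry, the list of rows, each a list of 7 numbers: the shift along the tool's x, y, z as a fraction of full scale, then the turn, a rotation vector about the tool's x, y, z as a fraction of full scale, then the closure, from -1 (fully open) to 1 (shut). A call has 1 to 12 rows; each row shifts and turns the commanded pose from where the row before left it, along the tool's axes as they then stand; what a row does not reach is not made up. Full scale, the value 1, is 0.02 m for a shift and 8 degrees for a turn. A row lasts 1/8 s, in which the tool goes at most 62.5 mm and 10.7 degrees, less where a joint would pass 70% of its speed; a pose out of reach is approached as far as the arm can. A call with a number of a shift or a turn outside -1 to 1 is refused whole. A call with a gripper value outside its range is refused whole. The fingers move at their own pace and stop on an object; FORCE is the grip in N (left out, the last holds). Time passes only in rows, so rows that do not move let the fingers close. It gives the time, the measured TCP pose, the force, the opening and the grip force at its end, in the units of the state.
- manip.state(): the state, without advancing time (a new reading comes with each control period).
- viewer.read_camera(name): name is "scene" or "top" or "wrist"; returns (picture, depth): 420x560x3 uint8, red, green, blue; 420x560 float32, mm along the optical axis (not along the pixel's ray), 0 where there is no reading.
- viewer.get_calibration(name): a dict with "fx", "fy", "cx", "cy" (pixels), "R" (3x3) and "t" (3): a world point X has camera coordinates R X + t; the wrist camera has in their place "tool_from_camera" (4x4, takes a point from camera to tool coordinates, whose origin is the TCP and whose axes are the flange's). Camera axes: x right, y down, z forward; pixel columns grow to the right and rows downward; lengths in mm; the calibration is good to about 2 mm. A picture is of the moment at which its call begins: read the wrist's pose just before it. get_calibration takes no time and is no camera call.
- manip.sign_off(): hands the job in; it is judged then, once.
The state is a dict: "clock": time; "qpos": joint angles; "dq": joint speeds; "joint_torque": joint torques, N m; "eef_pos": TCP position; "eef_rot": TCP orientation; "wrist_force": force on the tool from outside, world axes, zero at the start; "ft_torque": the same for the moment, N m; "width": opening from 0.0 (shut) to 1.0 (fully open); "grasp_force": force on a finger pad.
Only numpy, scipy, OpenCV 4.12 (cv2) and the standard library are available. Lean on these libraries where they do the work, as an engineer would, in place of code of your own. Each camera call takes 0.05 s, during which the arm holds its last target. There are 200 camera calls.

## Working session

There is one attempt and no reset: what is moved stays moved. The work goes in short steps, Python scripts to look and compute and a shell command to move; the robot and the scene stay as the last step left them, time stands still between calls to the robot, and variables do not carry over. Pictures are saved under pics/ and viewed, at most 10 in all, crops included, and the job is handed in when it is done.

```bash
mkdir -p pics; python3 - <<'E'
from cell import manip, viewer
import cv2,numpy as np
for n in ("scene","top"):
    p,d=viewer.read_camera(n); cv2.imwrite(f"pics/{n}.png",p[:,:,::-1]); np.savez(f"{n}.npz",p=p,d=d)
    c=viewer.get_calibration(n); print(n,c)
s=manip.state(); print(s['eef_pos'],s['eef_rot'],s['clock'],s['wrist_force'],s['width'])
E
```

```text
scene {'fx': 468.6669224904167, 'fy': 468.6669224904167, 'cx': 278.7123154307132, 'cy': 207.8623696681338, 'R': array([[-0.82479738,  0.56541949, -0.00317524],
       [ 0.41158573,  0.59652526, -0.68902453],
       [-0.38769378, -0.56961251, -0.72473106]]), 't': array([ 537.65905207, -168.19042096, 1601.8625845 ])}
top {'fx': 431.9069232809729, 'fy': 431.9069232809729, 'cx': 276.32817874419294, 'cy': 210.5997968949978, 'R': array([[ 0.00352973, -0.99968744,  0.02475005],
       [-0.99879906, -0.0047339 , -0.04876496],
       [ 0.04886688, -0.0245482 , -0.99850359]]), 't': array([ -42.72665256,  611.21220935, 1390.51602734])}
[201.71327975 591.16233794 221.83290984] [-6.92903758e-05  1.63671190e-01  9.86514724e-01 -6.60529905e-04] 0.1 [0.32301445 0.25454616 0.06424273] 0.9998944124924207
```

View pics/top.png

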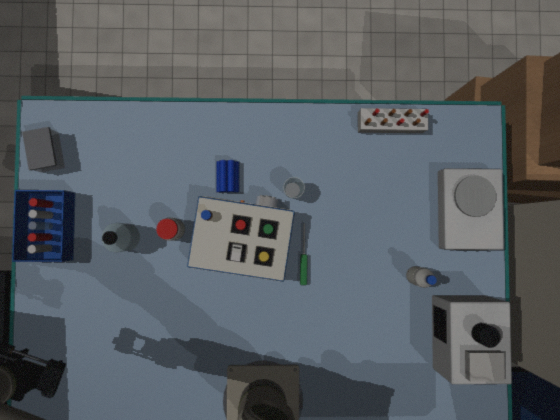

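View pics/scene.png

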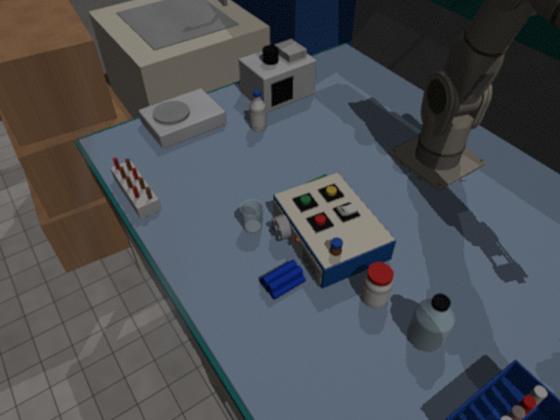

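```bash
cat > meas.py <<'E'
import cv2,numpy as np
from cell import viewer
def cast(n,u,v,z):
    c=viewer.get_calibration(n); R,t=c['R'],c['t']
    d=R.T@np.array([(u-c['cx'])/c['fx'],(v-c['cy'])/c['fy'],1]); o=-R.T@t
    return o+d*(z-o[2])/d[2]
E
python3 - <<'E'
import cv2,numpy as np
from meas import cast
roi={'top':(195,205,290,275),'scene':(285,175,370,240)}
for n in roi:
    f=np.load(n+'.npz');p=f['p'];d=f['d'];x0,y0,x1,y1=roi[n]
    h=cv2.cvtColor(p,cv2.COLOR_RGB2HSV); H,S,V=h[...,0],h[...,1],h[...,2]
    m={'red':((H<8)|(H>172))&(S>130)&(V>70),'green':(H>40)&(H<90)&(S>100)&(V>40),'yellow':(H>18)&(H<34)&(S>130)&(V>90),'black':V<60}
    for k,mm in m.items():
        q=np.zeros_like(V);q[y0:y1,x0:x1]=mm[y0:y1,x0:x1]
        N,l,st,ce=cv2.connectedComponentsWithStats(q)
        for i in range(1,N):
            if st[i,4]>25:
                mk=np.uint8(l==i);cs=cv2.findContours(mk,0,2)[0]
                r=cv2.minAreaRect(cs[0]); u,v=ce[i] if k!='black' else r[0]
                print(n,k,st[i,4],ce[i].round(1),np.round(r[0]+r[1]+(r[2],),1),cast(n,u,v,101 if k=='black' else 113).round(1))
p=np.load('top.npz')['p'][195:290,180:305,::-1]; p2=np.load('scene.npz')['p'][165:265,265:400,::-1]
a=cv2.resize(p,(780,593),interpolation=2);cv2.imwrite('pics/tc.png',a)
E
```

```text
top red 79 [240.2 224.4] [240.5 224.5   9.    9.   90. ] [564.3  71.3 113. ]
top green 84 [267.6 228.5] [267.5 228.5   9.    9.   90. ] [552.3 -11.6 113. ]
top yellow 75 [263.4 256. ] [263.5 256.    8.    9.   90. ] [469.5   0.5 113. ]
top black 220 [240.8 224.5] [240.7 224.5  17.8  17.3   8.7] [564.4  70.3 101. ]
top black 234 [267.8 228.7] [267.8 228.6  17.6  17.3   8.7] [552.2 -12.3 101. ]
top black 58 [229.2 250.5] [229.1 250.6   4.8  17.4  17.4] [485.1 104.7 101. ]
top black 75 [242.9 252.6] [243.  252.6   5.1  17.2   3.6] [479.   62.6 101. ]
top black 220 [263.7 255.8] [263.5 255.9  17.8  17.4   9.5] [4.691e+02 4.000e-01 1.010e+02]
scene red 91 [320.  218.8] [320.  218.5  10.6   9.2  45. ] [565.8  71.4 113. ]
scene green 85 [305.3 199.2] [305.  199.5   9.   10.   90. ] [554.2 -10.4 113. ]
scene yellow 62 [331.1 189.6] [331. 190.   8.   8.  90.] [470.7   0.5 113. ]
scene black 165 [330.3 194.2] [330.8 192.6  14.6  21.2  70. ] [470.3   0.5 101. ]
scene black 204 [304.8 203.1] [305.  201.9  15.   21.1  69.4] [553.8 -11.7 101. ]
scene black 123 [345.7 215.2] [345.3 215.6  26.7  11.5  10.8] [494.2  93.2 101. ]
scene black 203 [319.3 223.2] [319.6 221.8  16.3  21.4  68.2] [566.   71.1 101. ]
scene black 93 [293.5 233.1] [295. 229.  14.  20.   0.] [636.   54.4 101. ]
```

View pics/tc.png

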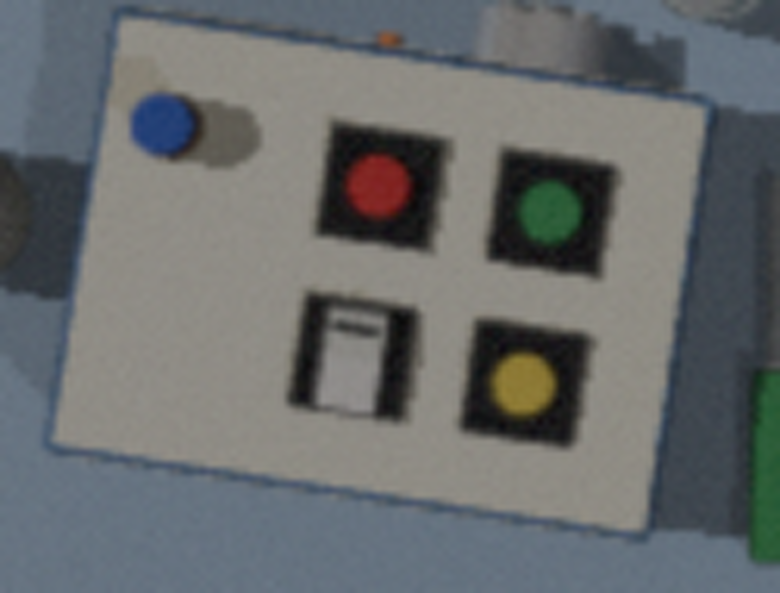

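The crop shows red at (380,187), green (550,212), yellow (523,384), and the rocker with its bar at (355,327) on the +x side. The pump's yaw is about -8°. I'll align the tool, shut the fingers and travel.

```bash
python3 -m jog '[[[0,0,0,0,0,-0.67,1],[0,0,0,0,0,-0.67,1],[-0.76,-0.96,0,0,0,0,1],[-0.76,-0.96,0,0,0,0,1],[-0.76,-0.96,0,0,0,0,1],[-0.76,-0.96,0,0,0,0,1],[-0.76,-0.96,0,0,0,0,1],[-0.76,-0.96,0,0,0,0,1],[-0.76,-0.96,0,0,0,0,1],[-0.76,-0.96,0,0,0,0,1],[-0.76,-0.96,0,0,0,0,1],[-0.76,-0.96,0,0,0,0,1]]]' 20
python3 -m jog '[[[-0.76,-0.96,0,0,0,0,1],[-0.76,-0.96,0,0,0,0,1],[-0.76,-0.96,0,0,0,0,1],[-0.76,-0.96,0,0,0,0,1],[-0.76,-0.96,0,0,0,0,1],[-0.76,-0.96,0,0,0,0,1],[-0.76,-0.96,0,0,0,0,1],[-0.76,-0.96,0,0,0,0,1],[-0.76,-0.96,0,0,0,0,1],[-0.76,-0.96,0,0,0,0,1],[-0.76,-0.96,0,0,0,0,1],[0,0,0,0,0,0,1]]]'
cat > go.py <<'E'
import sys,numpy as np
from scipy.spatial.transform import Rotation as Ro
from cell import manip
s=manip.state(); q=s['eef_rot']; R=Ro.from_quat([q[1],q[2],q[3],q[0]]).as_matrix()
print(s['clock'],np.round(s['eef_pos'],1),'toolx',R[:,0].round(3),'z',R[:,2].round(3),'F',np.round(s['wrist_force'],1),'w',s['width'])
g=np.array([float(a) for a in sys.argv[1:4]]); print('units',(R.T@(g-s['eef_pos'])/20).round(2))
E
python3 go.py 498.8 80.6 140
python3 -c "
from meas import cast
print(cast('top',236.9,247.4,114))"
```

```text
clock: 1.6
eef_pos: [325.6, 378.8, 222.4]
eef_rot: [-0.0, 0.071, 0.997, -0.0]
wrist_force: [-0.2, -0.9, 0.7]
width: 0.008
grasp_force: 0.0
clock: 3.1
eef_pos: [461.4, 145.4, 222.5]
eef_rot: [-0.0, 0.072, 0.997, -0.0]
wrist_force: [-0.6, 0.5, -0.1]
width: 0.007
grasp_force: 0.0
3.1 [461.4 145.4 222.5] toolx [-0.99   0.144  0.   ] z [-0. -0. -1.] F [-0.6  0.5 -0.1] w 0.006743433154989101
units [-2.32 -2.93  4.12]
[495.19450368  80.44361967 114.        ]
```

```bash
python3 -m jog '[[[-0.57,-0.73,0,0,0,0,1],[-0.57,-0.73,0.5,0,0,0,1],[-0.57,-0.73,0.8,0,0,0,1],[-0.57,-0.73,0.9,0,0,0,1],[0,0,0.8,0,0,0,1],[0,0,0.8,0,0,0,1],[0,0,0.3,0,0,0,1],[0,0,0,0,0,0,1]]]'
python3 go.py 498 80.6 106
python3 - <<'E'
from cell import viewer
import cv2
p,d=viewer.read_camera("wrist"); cv2.imwrite("pics/w1.png",p[:,:,::-1])
E
```

```text
clock: 4.1
eef_pos: [497.5, 83.6, 140.3]
eef_rot: [-0.0, 0.07, 0.998, -0.0]
wrist_force: [0.2, -0.5, -0.1]
width: 0.006
grasp_force: 0.0
4.1 [497.5  83.6 140.3] toolx [-0.99  0.14  0.  ] z [-0.  0. -1.] F [ 0.2 -0.5 -0.1] w 0.005512006489711259
units [-0.05 -0.15  1.72]
```

View pics/w1.png

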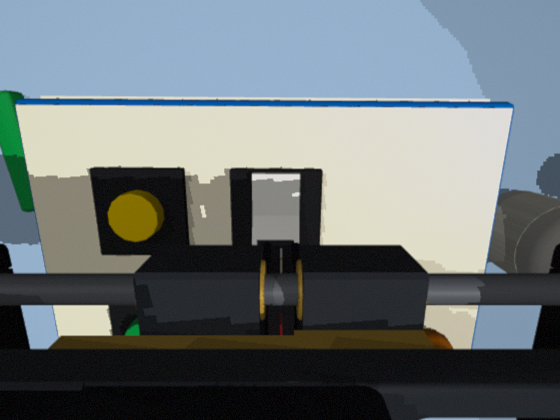

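The wrist view shows the shut fingertips at (278,245), centred on the rocker (252–300), with yellow to the left at (136,216). I'll press now.

```bash
python3 -m jog '[[[-0.05,-0.1,0.5,0,0,0,1],[0,0,0.4,0,0,0,1],[0,0,0.3,0,0,0,1],[0,0,0.25,0,0,0,1],[0,0,0.2,0,0,0,1],[0,0,0.1,0,0,0,1],[0,0,0,0,0,0,1],[0,0,0,0,0,0,1]]]'
python3 go.py 498 80.6 106
```

```text
clock: 5.15
eef_pos: [499.1, 81.1, 107.2]
eef_rot: [0.001, 0.071, 0.997, 0.001]
wrist_force: [-3.0, -2.9, 20.0]
width: 0.001
grasp_force: 10.1
5.15 [499.1  81.1 107.2] toolx [-0.99   0.141 -0.001] z [ 0.001  0.001 -1.   ] F [-3.  -2.9 20. ] w 0.0005542390136495528
units [ 0.05 -0.03  0.06]
```

```bash
python3 -m jog '[[[0,0,-0.6,0,0,0,1],[0,0,-0.8,0,0,0,1],[0,0,-0.8,0,0,0,1],[0.22,-0.8,0,0,0,0,1],[0.22,-0.9,0,0,0,0,1],[0.22,-0.9,0,0,0,0,1],[0.21,-0.8,0,0,0,0,1],[0,-0.8,0,0,0,0,1],[0,0,0,0,0,0,1],[0,0,0,0,0,0,1]]]'
python3 go.py 470.3 0.5 106
python3 - <<'E'
from cell import viewer
import cv2
p,d=viewer.read_camera("wrist"); cv2.imwrite("pics/w2.png",p[:,:,::-1])
E
```

```text
clock: 6.4
eef_pos: [469.6, 0.7, 149.5]
eef_rot: [0.0, 0.071, 0.998, 0.0]
wrist_force: [-0.1, 0.2, 0.6]
width: 0.007
grasp_force: 0.0
6.4 [469.6   0.7 149.5] toolx [-0.99   0.141 -0.   ] z [ 0.  0. -1.] F [-0.1  0.2  0.6] w 0.007172829801726278
units [-0.04 -0.    2.18]
```

View pics/w2.png

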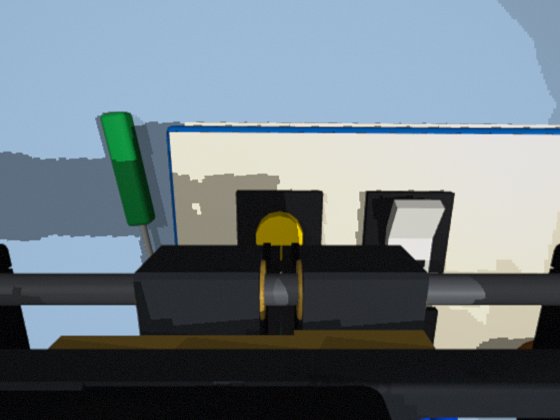

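The rocker's near end at (416,205) is now raised, so it is on. The fingertips at (280,250) are centred over the yellow cap at (279,232). I'll press it.

```bash
python3 -m jog '[[[0,0,0.6,0,0,0,1],[0,0,0.6,0,0,0,1],[0,0,0.4,0,0,0,1],[0,0,0.25,0,0,0,1],[0,0,0.2,0,0,0,1],[0,0,0.15,0,0,0,1],[0,0,0.05,0,0,0,1],[0,0,0,0,0,0,1],[0,0,0,0,0,0,1]]]'
python3 go.py 470.3 0.5 106
```

```text
clock: 7.58
eef_pos: [469.4, 0.2, 106.2]
eef_rot: [-0.0, 0.071, 0.997, 0.001]
wrist_force: [-12.3, -1.0, 25.2]
width: 0.002
grasp_force: 12.7
7.575 [4.694e+02 2.000e-01 1.062e+02] toolx [-0.99   0.142  0.   ] z [-0.     0.001 -1.   ] F [-12.3  -1.   25.2] w 0.001924831274070319
units [-0.04  0.02  0.01]
```

```bash
python3 -m jog '[[[0,0,-0.6,0,0,0,1],[0,0,-0.8,0,0,0,1],[0,0,-0.8,0,0,0,1],[-0.8,0,0,0,0,0,1],[-0.9,0,0,0,0,0,1],[-0.9,0,0,0,0,0,1],[-0.9,0,0,0,0,0,1],[-0.7,0,0,0,0,0,1],[0,0,0,0,0,0,1],[0,0,0,0,0,0,1]]]'
python3 go.py 553 -11.2 106
python3 - <<'E'
from cell import viewer
import cv2
p,d=viewer.read_camera("wrist"); cv2.imwrite("pics/w3.png",p[:,:,::-1])
E
```

```text
clock: 8.82
eef_pos: [552.1, -11.6, 148.6]
eef_rot: [-0.0, 0.071, 0.997, 0.0]
wrist_force: [-0.0, 0.3, -0.5]
width: 0.01
grasp_force: 0.0
8.825 [552.1 -11.6 148.6] toolx [-0.99   0.141  0.   ] z [-0.  0. -1.] F [-0.   0.3 -0.5] w 0.009547699754845608
units [-0.04  0.03  2.13]
```

View pics/w3.png

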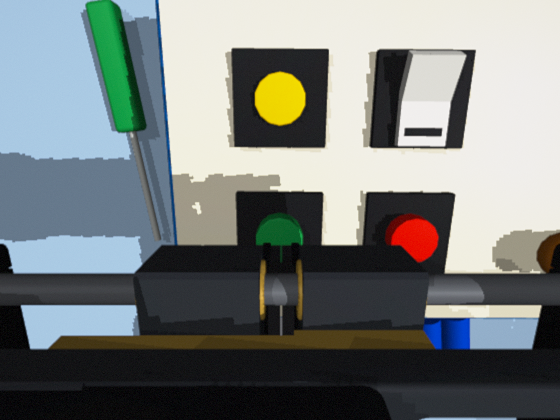

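Yellow at (280,98) sits low and the rocker is on, with its bar wing level at (423,132). The fingertips are centred over green at (279,232), and red at (412,238) is clear. I'll press green and hold it.

```bash
python3 -m jog '[[[0,0,0.6,0,0,0,1],[0,0,0.6,0,0,0,1],[0,0,0.4,0,0,0,1],[0,0,0.25,0,0,0,1],[0,0,0.2,0,0,0,1],[0,0,0.15,0,0,0,1],[0,0,0.05,0,0,0,1],[0,0,0,0,0,0,1],[0,0,0,0,0,0,1],[0,0,0,0,0,0,1],[0,0,0,0,0,0,1]]]'
python3 go.py 553 -11.2 106
```

```text
clock: 10.25
eef_pos: [552.5, -11.6, 106.1]
eef_rot: [-0.0, 0.071, 0.997, 0.001]
wrist_force: [-14.9, 1.1, 30.2]
width: 0.004
grasp_force: 15.1
10.25 [552.5 -11.6 106.1] toolx [-0.99   0.142  0.   ] z [ 0.     0.002 -1.   ] F [-14.9   1.1  30.2] w 0.0035095020178789013
units [-0.02  0.03  0.  ]
```

Green is on its stop at z = 106.1 mm with a 30 N push, so I'm handing in.

```bash
python3 -c "
from cell import manip
print(manip.sign_off())"
```

```text
the job is handed in; nothing more can be done
None
```

The job is handed in at about 10 s: I tipped the rocker on, pressed yellow to its stop, and the fingertips still hold green down with about 30 N; red was not pressed and I saw nothing disturbed, though the hand-in returned no verdict.

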